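# Let a vial out of its lever-lid dispenser

## Task

Of the two alike lever-lid dispensers on the bench, one holds a slim clear bead vial and the other a short fat thread spool. With a fingertip, press the paddle of the vial dispenser's lever (on its right side) right down and keep it down for about a second while the lid lifts and the vial rolls out into the front trough, then let the lever come up slowly under the finger so that the lid closes gently and never drops, and take the hand away. Touch only that lever: leave the other dispenser shut, pick nothing up, and do not disturb the loose wire spool and tins standing around.

Things in the scene. Friction and masses are not known exactly. Their poses are not given: they have to be found in the camera images.
- vial_dispenser: the bead vial's dispenser: a fixed aluminium box, 177 deep (x), 104 wide, 107 mm high; both look alike but for what lies in them. Origin on the bench under the bay's middle; x to its back, y to its left, z up. The gate's inner face stands at x -35 mm; the chute floor slopes down to an open trough in front of it, ending in a 43 mm high lip at x -98 mm. The lever runs along its right side wall
- vial_lever (a joint): lever of the bead vial's dispenser, rad: 0 = up (lid shut), 0.22 = fully down on its stop. Level pivot across the dispenser at its x -50, z 50 mm; the paddle is 115 mm in front of the pivot and sinks 25 mm. Geared rigidly to the lid (lid angle = 3.18 x lever angle), whose weight drives it back up; takes about 3 to 6 N on the paddle
- vial_lid (a joint): clear lid of the bead vial's dispenser, rad: 0 = shut, 0.70 = fully open. Hinged along the top of the back wall, 105 mm above the bench; a clear gate hangs from its front edge down to the chute floor. No catch: if let go it falls shut at some 4 rad/s
- vial_paddle (a point): centre of the top face of the flat grey ribbed paddle, 34 x 34 mm, on the lever of the bead vial's dispenser: at dispenser x -165, y -69 mm, 58 mm above the bench at rest; moves with the lever
- spool_dispenser: the thread spool's dispenser: a fixed aluminium box, 177 deep (x), 104 wide, 107 mm high; both look alike but for what lies in them. Origin on the bench under the bay's middle; x to its back, y to its left, z up. The gate's inner face stands at x -35 mm; the chute floor slopes down to an open trough in front of it, ending in a 43 mm high lip at x -98 mm. The lever runs along its right side wall
- spool_lever (a joint): lever of the thread spool's dispenser, rad: 0 = up (lid shut), 0.22 = fully down on its stop. Level pivot across the dispenser at its x -50, z 50 mm; the paddle is 115 mm in front of the pivot and sinks 25 mm. Geared rigidly to the lid (lid angle = 3.18 x lever angle), whose weight drives it back up; takes about 3 to 6 N on the paddle
- spool_lid (a joint): clear lid of the thread spool's dispenser, rad: 0 = shut, 0.70 = fully open. Hinged along the top of the back wall, 105 mm above the bench; a clear gate hangs from its front edge down to the chute floor. No catch: if let go it falls shut at some 4 rad/s
- spool_paddle (a point): centre of the top face of the flat grey ribbed paddle, 34 x 34 mm, on the lever of the thread spool's dispenser: at dispenser x -165, y -69 mm, 58 mm above the bench at rest; moves with the lever
- vial: slim clear bead vial with a push cap, 16 mm diameter, 62 mm long, lying across the chute behind the clear gate of its dispenser. Origin at the middle of its bottom end, 31 mm from its centre; its own z runs along the tube
- thread_spool: spool of thread, 36 mm diameter, 40 mm long, lying across the chute in the other dispenser. Origin at the middle of one flange face; its own z is the spool's axis
- wire_spool: loose spool of brass wire, 46 mm diameter, 26 mm high, standing on the bench in front of the vial dispenser, left of its paddle; origin at its foot
- round_tin: loose round aluminium tin, 51 mm diameter, 22 mm high, standing in front of the spool dispenser, left of its paddle; origin at its foot
- small_tin: loose round aluminium tin, 42 mm diameter, 18 mm high, standing on the right of the bench; origin at its foot

How it is judged:
On the way:
1. the fingers press the vial dispenser's lever so that its lid stands open (over 0.60 of 0.70 rad) (value of joint vial_lid above 0.6 rad and contact force between the fingers and vial_lever above 0.3 N), for 0.4 s.
At the end, for the whole second after the job is handed in: Both lids shut (under 0.04 rad), the vial at rest in its dispenser's front trough behind the lip, the thread spool still behind its gate, the wire spool and both tins within 15 mm of where they stood (value of joint each of vial_lid, spool_lid below 0.04 rad and x of vial in the frame of vial_dispenser between -0.098 and -0.055 m and z of vial in the frame of vial_dispenser below 0.045 m and linear speed of vial below 0.03 m/s and x of thread_spool in the frame of spool_dispenser above -0.035 m and distance of each of wire_spool, round_tin, small_tin from where it was at the start of the episode below 0.015 m); the robot touches nothing.
It fails at once if the vial dispenser's lid drops (closes faster than 2 rad/s) (velocity of joint vial_lid below -2 rad/s).
It fails at once if the spool dispenser is opened (value of joint spool_lid above 0.08 rad).
It fails at once if the robot touches a lid, the vial, the thread spool or the other lever (contact force between any of the arm, the fingers and vial_lid above 0.5 N or contact force between any of the arm, the fingers and spool_lid above 0.5 N or contact force between any of the arm, the fingers and vial above 0.5 N or contact force between any of the arm, the fingers and thread_spool above 0.5 N or contact force between any of the arm, the fingers and spool_lever above 0.5 N).
It fails at once if a bystander is pushed or picked up (distance of any of wire_spool, round_tin, small_tin from where it was at the start of the episode above 0.015 m).
It also fails if it takes over 48 s, if anything falls off the work surface, if the arm or the gripper's body presses on something with over 40 N, if the wrist force passes 120 N, or if a joint passes its speed limit or range.

## Robot

A 6-joint arm with a two-finger parallel gripper is mounted at the origin on the work surface; the furniture and walls round the work are solid. World frame = base frame: x ahead of the robot, y to its left, z up, the work surface at z = 0. Lengths are in m, angles in rad, forces in N, time in s.
With the tool pointing down it reaches from about 0.35 to 0.975 m from the base axis. Payload 4.9 kg.
Tool frame: the origin (TCP) lies midway between the tips of the shut fingers; the grasp point (between the pads) lies 19 mm behind it; z points along the fingers, y is the direction in which the jaws open and shut (so a half turn about z gives the same grasp; the last joint's range is limited). The gripper opens to 85 mm and grips with 20 to 120 N. Pads are 22 mm wide; open, the fingers measure 114 mm over their backs; the gripper's body (76 mm by 85 mm) begins 54 mm behind the grasp point. The pads swing forward as they close: fully open they stand 13 mm farther back than shut.
Start: joints at [-1.433, 0.053, 1.613, -0, 1.476, -0.119], TCP at [0.159, -0.604, 0.231] pointing down, gripper open.
Joint ranges: [-3.01, 3.01], [-1.01, 2.22], [0.06, 2.58], [-1.02, 4.17], [0.09, 2.62], [-3.14, 3.14]. Speed limits (rad/s): [2.57, 2.57, 3.14, 3.14, 3.14, 3.14].

## Interface

Orientations are given as a unit quaternion [w, x, y, z].
In Python, from plant import state, grab_frame, camera_params, job_done, boxes_of gives the robot as it stands.
- The arm moves only by the tool step_arm, never from a script. Its argument "steps" is a list of rows, each a list of 4 numbers: the shift along the tool's x, y, z in mm, then the turn about the tool's z in degrees. A call has 1 to 8 rows; each row shifts and turns the pose as measured when the row begins, along the tool's axes as they then stand; what a row does not reach is not made up. A row lasts 1/10 s, in which the tool goes at most 50 mm and 8.59 degrees, less where a joint would pass 70% of its speed; a pose out of reach is approached as far as the arm can. A call is refused whole if a number of a shift passes 50 or a number of a turn 8.59, either way. A call with a gripper value outside its range is refused whole. "claw" is the opening in per cent of the stroke, from 0 (shut) to 100 (fully open), set as the call begins (left out, the last holds). The fingers move at their own pace and stop on an object; the grip force is fixed at half the most. Time passes only in rows, so rows that do not move let the fingers close. It gives the time, the measured TCP pose, the force and the opening at its end, in the units of the state.
- state(): the state, without advancing time (a new reading comes with each control period).
- grab_frame(name): name is "side" or "top" or "wrist"; returns (picture, depth): 420x560x3 uint8, red, green, blue; 420x560 float32, m along the optical axis (not along the pixel's ray), 0 where there is no reading.
- camera_params(name): a dict with "mtx" (3x3 intrinsics, pixels), "extrinsics" (4x4, takes a point from camera to world coordinates); the wrist camera has in their place "T_tool_cam" (4x4, takes a point from camera to tool coordinates, whose origin is the TCP and whose axes are the flange's). Camera axes: x right, y down, z forward; pixel columns grow to the right and rows downward; lengths in m; the calibration is good to about 2 mm. A picture is of the moment at which its call begins: read the wrist's pose just before it. camera_params takes no time and is no camera call.
- job_done(): hands the job in, once; it reports no verdict.
Trained networks look in the newest picture that a camera, given by its name, has taken for a name from the list of things; names that differ only in an ending like _2 or _b are one class to them, and where a whole thing is asked for, a point or a joint stands for the part that bears it (a point fixed in the world has none). Each returns a list of dicts, best first, with "p" (0 to 1); they miss things now and then, are a little off and sometimes report something else, mostly with a low value. They report only what shows in the picture. A call takes as long as a camera call.
- boxes_of(camera, label): "box" ([left, top, width, height] in pixels, round what is visible of it).
The state is a dict: "time": time; "joint_pos": joint angles; "joint_vel": joint speeds; "joint_efforts": joint torques, N m; "tool_pos": TCP position; "tool_rot": TCP orientation; "contact_force": force on the tool from outside, world axes, zero at the start; "ft_torque": the same for the moment, N m; "gripper_width": opening from 0.0 (shut) to 1.0 (fully open).
Only numpy, scipy, OpenCV 4.12 (cv2) and the standard library are available. Lean on these libraries where they do the work, as an engineer would, in place of code of your own. Each camera call takes 0.05 s, during which the arm holds its last target. There are 200 camera calls.

## Working session

There is one attempt and no reset: what is moved stays moved. The work goes in short steps, Python scripts to look and compute and a tool call to move; the robot and the scene stay as the last step left them, time stands still between calls to the robot, and variables do not carry over. Pictures are saved under pics/ and viewed, about 8 in all and at most 12, crops included, and the job is handed in when it is done.

Besides the shell and the picture viewer there is one more tool, called after "Call:" as name(argument=value, ...), one argument or row to a line, values as JSON. step_arm: Moves the arm, as the interface text tells. Its arguments: {"type":"object","properties":{"steps":{"type":"array"},"claw":{"type":"number"}},"required":["steps"]}

```bash
mkdir -p pics && ls
python3 - <<'E'
from plant import *
import cv2,numpy as np
s=state();print(s)
for c in("top","side"):
    im,d=grab_frame(c);cv2.imwrite(f"pics/{c}0.png",im[:,:,::-1]);np.savez(f"{c}0.npz",im=im,d=d)
    p=camera_params(c);print(c,p)
    for l in("vial","vial_dispenser","vial_paddle","thread_spool","spool_dispenser","wire_spool","round_tin","small_tin"):
        print(l,[(r["box"],round(r["p"],2)) for r in boxes_of(c,l)[:3]])
print(camera_params("wrist"))
E
```

```text
pics
{'time': 0.0, 'joint_pos': array([-1.43298720e+00,  5.33428096e-02,  1.61433192e+00, -3.43010059e-06,
        1.47597294e+00, -1.19000226e-01]), 'joint_vel': array([-1.48806890e-03, -6.46373722e-06, -6.44640894e-04, -6.29136699e-04,
       -9.65863333e-04,  2.90282533e-04]), 'joint_efforts': array([ 1.43653018e-03, -3.93682086e+01, -3.70172024e+01,  1.14224904e-04,
        7.07826490e-03,  1.75081760e-05]), 'tool_pos': array([ 0.15865931, -0.60387315,  0.23004907]), 'tool_rot': array([-1.02744738e-03,  9.91766896e-01,  1.28052210e-01, -1.13701147e-05]), 'contact_force': array([ 0.046705  ,  0.42855381, -0.41267235]), 'ft_torque': array([ 0.0103293 , -0.00290213,  0.00083939]), 'gripper_width': 0.9976948139151539}
top {'mtx': array([[506.95635968,   0.        , 276.94314645],
       [  0.        , 506.95635968, 208.74200782],
       [  0.        ,   0.        ,   1.        ]]), 'extrinsics': array([[-0.01351876, -0.99545968,  0.0942193 ,  0.47600867],
       [-0.99960551,  0.01113459, -0.02578442, -0.04360094],
       [ 0.02461826, -0.09453071, -0.99521751,  1.13403885],
       [
[... 1053 characters left out ...]
58)]
wire_spool [([329.8, 224.1, 20.1, 18.8], 0.84), ([232.4, 184.5, 52.4, 20.7], 0.27)]
round_tin [([320.3, 296.4, 34.0, 28.3], 0.66)]
small_tin [([286.5, 183.8, 12.9, 8.2], 0.61)]
{'mtx': array([[301.35287428,   0.        , 276.89110283],
       [  0.        , 301.35287428, 208.88330082],
       [  0.        ,   0.        ,   1.        ]]), 'T_tool_cam': array([[-3.77663700e-04, -9.65635896e-01, -2.59898392e-01,
         6.50820852e-02],
       [ 9.99999704e-01, -5.38999693e-04,  5.49498837e-04,
        -8.30389297e-04],
       [-6.70700956e-04, -2.59898107e-01,  9.65635813e-01,
        -1.41556137e-01],
       [ 0.00000000e+00,  0.00000000e+00,  0.00000000e+00,
         1.00000000e+00]])}
```

Run:
```python
import cv2
im=cv2.imread("pics/top0.png");cv2.imwrite("pics/top0c.png",cv2.resize(im[130:300,135:405],None,fx=2.95,fy=2.95,interpolation=cv2.INTER_CUBIC))
im=cv2.imread("pics/side0.png");cv2.imwrite("pics/side0c.png",cv2.resize(im[150:350,160:426],None,fx=3,fy=3,interpolation=cv2.INTER_CUBIC))
```

```text
(no output)
```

View pics/top0c.png

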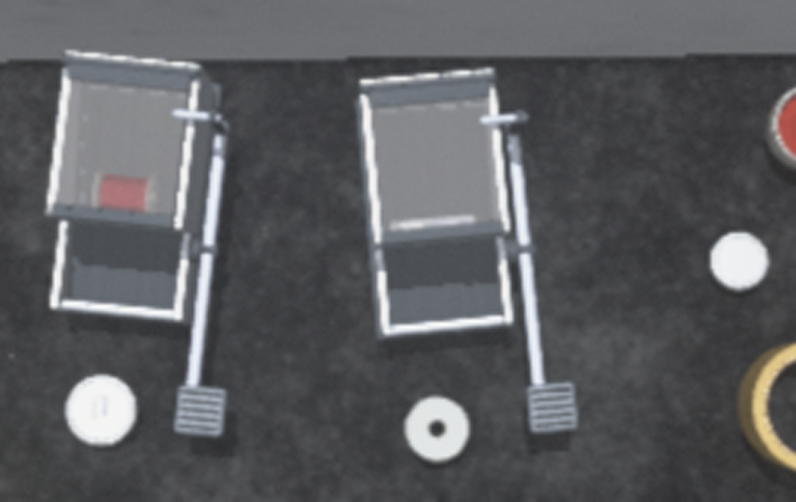

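View pics/side0c.png

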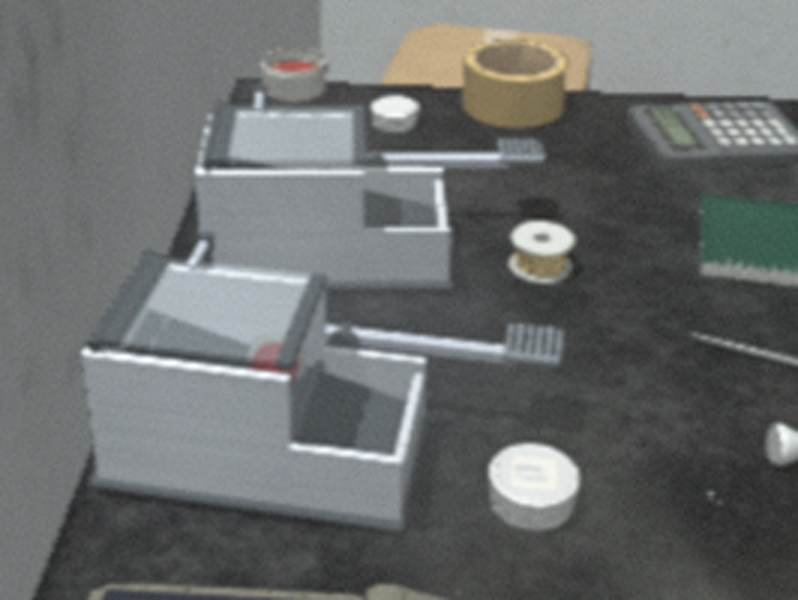

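The top crop shows the red thread spool in the left dispenser and the slim vial behind the middle dispenser's gate. So the target is the middle dispenser, with its paddle at crop (553,407). The wire spool is to the paddle's left at crop (437,428).

```bash
cat > h.py <<'E'
import numpy as np
from plant import *
def ray(c,u,v,z):
    p=camera_params(c);T=p["extrinsics"];d=T[:3,:3]@np.linalg.inv(p["mtx"])@[u,v,1];o=T[:3,3]
    return o+d*(z-o[2])/d[2]
E
python3 - <<'E'
from h import *
def c(x,y): return x/2.95+135-.33, y/2.95+130-.33
def s(x,y): return x/3+160-.33, y/3+150-.33
pc=[ray("top",*c(*q),.058) for q in((528,384),(573,382),(577,428),(532,431))]
print("paddle corners",np.round(pc,4)); print("top",np.mean(pc,0), ray("top",*c(553,407),.058),"side",ray("side",*s(521,150),.058))
l,r=ray("top",*c(382,333),.043),ray("top",*c(512,322),.043);print("lip",l,r,np.linalg.norm(l-r))
d=np.load("top0.npz")["d"];u,v=map(int,c(553,407));print(d[v-2:v+3,u-2:u+3])
P=camera_params("top");T=P["extrinsics"];print(T[:3,3]+T[:3,:3]@np.linalg.inv(P["mtx"])@[u,v,1]*np.median(d[v-2:v+3,u-2:u+3]))
print("wire",ray("top",*c(437,428),.026))
yd=(l-r)[:2]/np.linalg.norm(l-r);xd=np.array([yd[1],-yd[0]]);print("yaw",np.degrees(np.arctan2(xd[1],xd[0])))
mid=(l+r)[:2]/2; print("pred paddle",mid+xd*(-.165+.098)+yd*-.069)
# back-top corners z .107 right (493,70), left (362,83)
b=(ray("top",*c(362,83),.107)+ray("top",*c(493,70),.107))[:2]/2
e=b-mid;print("yaw2",np.degrees(np.arctan2(e[1],e[0])),np.linalg.norm(e))
E
```

```text
paddle corners [[ 0.4684 -0.1477  0.058 ]
 [ 0.4694 -0.1801  0.058 ]
 [ 0.4366 -0.1822  0.058 ]
 [ 0.4349 -0.1499  0.058 ]]
top [ 0.45231794 -0.16499316  0.058     ] [ 0.45175497 -0.16533491  0.058     ] side [ 0.4526336  -0.16186394  0.058     ]
lip [ 0.50667981 -0.04342602  0.043     ] [ 0.51347784 -0.13838312  0.043     ] 0.09520012803764369
[[1.0719869 1.0706294 1.0695275 1.0727504 1.07338  ]
 [1.070898  1.0705191 1.0694382 1.0754817 1.0711046]
 [1.0719131 1.0719539 1.0714508 1.0725843 1.074952 ]
 [1.0693451 1.0707706 1.0730318 1.0736154 1.0741218]
 [1.0721802 1.0710965 1.0704956 1.0737869 1.0708172]]
[ 0.45309372 -0.16509907  0.05795308]
wire [ 0.43689048 -0.08308692  0.026     ]
yaw 4.094849201221539
pred paddle [ 0.448177   -0.16451275]
yaw2 4.533633144758377 0.173406605872049
```

Call:
step_arm(
  steps=[
    [33,-29,0,0],
    [33,-29,0,0],
    [33,-29,0,0],
    [33,-29,0,0],
    [33,-29,0,0],
    [33,-29,0,0],
    [33,-29,0,0],
    [33,-29,0,0],
  ],
  claw=0,
)

```text
time: 1.7
tool_pos: [0.3592, -0.3076, 0.2312]
tool_rot: [0.001, 0.992, 0.123, 0.001]
contact_force: [0.3, -0.5, -0.6]
gripper_width: 0.001
```

Call:
step_arm(
  steps=[
    [32,-29,0,0],
    [32,-29,0,0],
    [32,-29,20,0],
    [25,-24,20,0],
    [10,-10,20,0],
    [0,0,0,0],
    [0,0,0,0],
  ],
)

```text
time: 2.4
tool_pos: [0.4632, -0.1481, 0.1728]
tool_rot: [0.004, 0.992, 0.127, 0.004]
contact_force: [-0.8, -0.3, 0.5]
gripper_width: -0.003
```

Call:
step_arm(
  steps=[
    [-7,7,10,0],
    [-7,6,10,0],
    [0,0,10,0],
    [0,0,10,0],
    [0,0,5,0],
    [0,0,0,0],
  ],
)

```text
time: 3.0
tool_pos: [0.4518, -0.1707, 0.1267]
tool_rot: [0.006, 0.992, 0.123, 0.006]
contact_force: [-0.2, 0.5, 0.4]
gripper_width: -0.004
```

Run:
```python
from h import *
import cv2
s=state();print(s["tool_pos"],s["tool_rot"],s["contact_force"])
a=grab_frame("wrist")[0];b=grab_frame("top")[0][:,:,::-1]
b=cv2.resize(b[130:300,135:405],(560,353),interpolation=cv2.INTER_CUBIC)
cv2.imwrite("pics/w1.png",a[:,:,::-1]);cv2.imwrite("pics/t1.png",b)
p=camera_params("wrist");T=p["T_tool_cam"]
from scipy.spatial.transform import Rotation as R
q=s["tool_rot"];Rt=R.from_quat([q[1],q[2],q[3],q[0]]).as_matrix()
for n,P in(("paddle top",[.4523,-.165,.058]),("tcp",s["tool_pos"])):
    pt=T[:3,:3].T@(Rt.T@(np.array(P)-s["tool_pos"])-T[:3,3]);u=p["mtx"]@pt;print(n,u[:2]/u[2])
```

```text
[ 0.45180021 -0.17069498  0.12670348] [0.00570868 0.99234812 0.123213   0.00558382] [-0.20207258  0.4764676   0.41439146]
paddle top [269.27188232 218.52440849]
tcp [278.39802148 259.95386014]
```

View pics/w1.png

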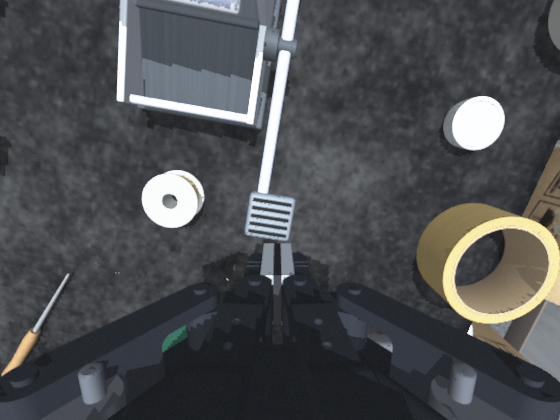

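The wrist view shows the paddle at (270,216), against a predicted (269,218), so the estimate holds. The next move centres the finger and descends.

Call:
step_arm(
  steps=[
    [1,-6,10,0],
    [0,0,10,0],
    [0,0,10,0],
    [0,0,10,0],
    [0,0,8,0],
    [0,0,5,0],
    [0,0,0,0],
    [0,0,0,0],
  ],
)

```text
time: 3.9
tool_pos: [0.453, -0.1641, 0.0699]
tool_rot: [0.006, 0.992, 0.124, 0.006]
contact_force: [-0.0, -1.2, 1.5]
gripper_width: 0.003
```

Call:
step_arm(
  steps=[
    [0,0,4,0],
    [0,0,3,0],
    [0,0,2,0],
    [0,0,2,0],
    [0,0,2,0],
    [0,0,2,0],
    [0,0,2,0],
    [0,0,2,0],
  ],
)

```text
time: 4.7
tool_pos: [0.4542, -0.165, 0.0523]
tool_rot: [0.007, 0.992, 0.124, 0.007]
contact_force: [-3.7, 0.9, 4.2]
gripper_width: -0.0
```

Call:
step_arm(
  steps=[
    [0,0,2,0],
    [0,0,2,0],
    [0,0,2,0],
    [0,0,2,0],
  ],
)

```text
time: 5.1
tool_pos: [0.4544, -0.1651, 0.0439]
tool_rot: [0.007, 0.992, 0.124, 0.007]
contact_force: [-2.1, 0.4, 4.6]
gripper_width: -0.001
```

Call:
step_arm(
  steps=[
    [0,0,2,0],
    [0,0,2,0],
    [0,0,2,0],
    [0,0,2,0],
    [0,0,1,0],
    [0,0,0,0],
  ],
)

```text
time: 5.7
tool_pos: [0.4553, -0.165, 0.0342]
tool_rot: [0.007, 0.992, 0.124, 0.008]
contact_force: [-2.9, 1.4, 6.1]
gripper_width: 0.0
```

Call:
step_arm(
  steps=[
    [0,0,1,0],
    [0,0,1,0],
    [0,0,0,0],
    [0,0,0,0],
    [0,0,0,0],
    [0,0,0,0],
    [0,0,0,0],
    [0,0,0,0],
  ],
)

```text
time: 6.5
tool_pos: [0.4553, -0.1651, 0.0343]
tool_rot: [0.006, 0.992, 0.124, 0.006]
contact_force: [-2.4, 1.8, 4.5]
gripper_width: 0.003
```

Run:
```python
from h import *
import cv2
s=state();print(s["tool_pos"],s["contact_force"])
a=grab_frame("top")[0][:,:,::-1];b=grab_frame("side")[0][:,:,::-1]
a=cv2.resize(a[130:300,215:345],(459,600),interpolation=cv2.INTER_CUBIC);b=cv2.resize(b[150:260,210:360],(340,249),interpolation=cv2.INTER_CUBIC)
c=np.zeros((600,800,3),np.uint8);c[:,:459]=a;c[:249,460:]=b;cv2.imwrite("pics/p2.png",c)
```

```text
[ 0.45532558 -0.16506091  0.03429151] [-2.35739686  1.80141358  4.52558784]
```

View pics/p2.png

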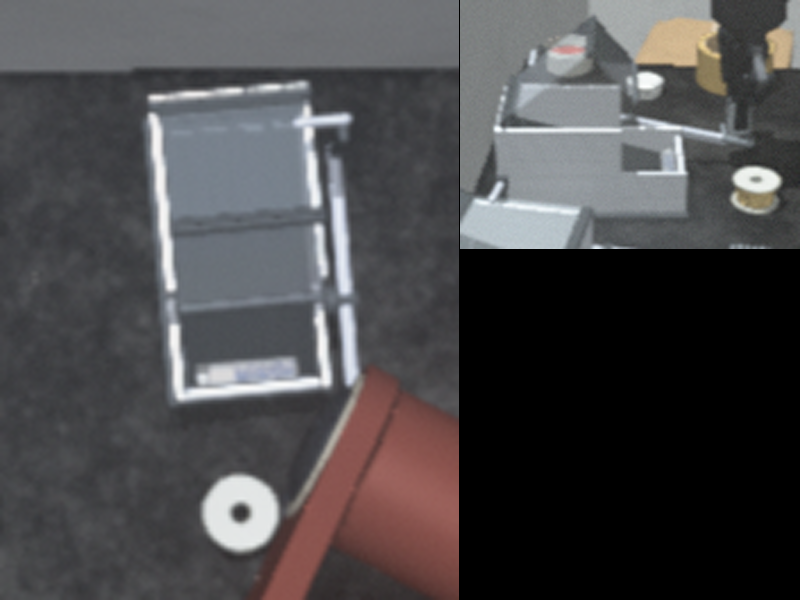

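The vial lies in the trough (crop 245,372) with the lid up and the wire spool unmoved. I'll press a little further to make sure the lever is on its stop.

Call:
step_arm(
  steps=[
    [0,0,2,0],
    [0,0,2,0],
    [0,0,1,0],
    [0,0,1,0],
    [0,0,1,0],
    [0,0,1,0],
    [0,0,1,0],
  ],
)

```text
time: 7.3
tool_pos: [0.4554, -0.1652, 0.0341]
tool_rot: [0.004, 0.992, 0.125, 0.003]
contact_force: [-5.7, 3.7, 12.0]
gripper_width: 0.001
```

On the stop: the force rose to 12 N with no further travel. Now the slow release.

Call:
step_arm(
  steps=[
    [0,0,0,0],
    [0,0,0,0],
    [0,0,-1,0],
    [0,0,-1,0],
    [0,0,-1.5,0],
    [0,0,-1.5,0],
    [0,0,-1.5,0],
    [0,0,-1.5,0],
  ],
)

```text
time: 8.1
tool_pos: [0.4545, -0.1651, 0.0418]
tool_rot: [0.004, 0.992, 0.125, 0.002]
contact_force: [-2.4, -0.7, 3.6]
gripper_width: -0.003
```

Call:
step_arm(
  steps=[
    [0,0,-1.5,0],
    [0,0,-1.5,0],
    [0,0,-1.5,0],
    [0,0,-1.5,0],
    [0,0,-1.5,0],
    [0,0,-1.5,0],
    [0,0,-1.5,0],
    [0,0,-1.5,0],
  ],
)

```text
time: 8.9
tool_pos: [0.4544, -0.1651, 0.0551]
tool_rot: [0.004, 0.992, 0.125, 0.002]
contact_force: [-0.9, 0.6, 2.8]
gripper_width: 0.0
```

Call:
step_arm(
  steps=[
    [0,0,-1,0],
    [0,0,-1,0],
    [0,0,-1,0],
    [0,0,-1,0],
    [0,0,-1,0],
    [0,0,-1,0],
    [0,0,-1,0],
    [0,0,-2,0],
  ],
)

```text
time: 9.7
tool_pos: [0.4548, -0.1651, 0.0639]
tool_rot: [0.004, 0.992, 0.125, 0.002]
contact_force: [0.1, 0.8, -0.9]
gripper_width: -0.002
```

Call:
step_arm(
  steps=[
    [0,0,-5,0],
    [0,0,-15,0],
    [0,0,-25,0],
    [0,0,-25,0],
    [0,0,-25,0],
    [0,0,-20,0],
    [0,0,-10,0],
    [0,0,0,0],
  ],
)

```text
time: 10.5
tool_pos: [0.4535, -0.1638, 0.1952]
tool_rot: [0.004, 0.992, 0.125, 0.002]
contact_force: [0.3, -0.4, -0.5]
gripper_width: 0.001
```

Call:
step_arm(
  steps=[
    [-25,25,0,0],
    [-30,30,0,0],
    [-30,30,0,0],
    [-30,30,0,0],
    [-20,20,0,0],
    [0,0,0,0],
    [0,0,0,0],
    [0,0,0,0],
  ],
)

```text
time: 11.3
tool_pos: [0.3512, -0.3297, 0.1869]
tool_rot: [-0.001, 0.992, 0.127, -0.0]
contact_force: [0.5, -0.1, -0.1]
gripper_width: -0.001
```

Run:
```python
from h import *
import cv2
s=state();print(s["time"],s["tool_pos"],s["contact_force"])
im=grab_frame("top")[0];print("wire",boxes_of("top","wire_spool")[:1],"round",boxes_of("top","round_tin")[:1],"small",boxes_of("top","small_tin")[:1],"vial",boxes_of("top","vial")[:1])
a=im[:,:,::-1]
cv2.imwrite("pics/e.png",cv2.resize(a[130:300,135:405],None,fx=2.95,fy=2.95,interpolation=cv2.INTER_CUBIC))
```

```text
11.3 [ 0.35117565 -0.32972961  0.18694693] [ 0.47629845 -0.07572701 -0.12965491]
wire [{'box': [274.6, 264.1, 21.1, 22.5], 'p': 0.89}] round [{'box': [257.1, 157.5, 58.6, 55.7], 'p': 0.74}] small [{'box': [372.4, 209.6, 20.8, 15.9], 'p': 0.78}] vial [{'box': [271.0, 236.1, 25.0, 4.6], 'p': 0.65}]
```

View pics/e.png

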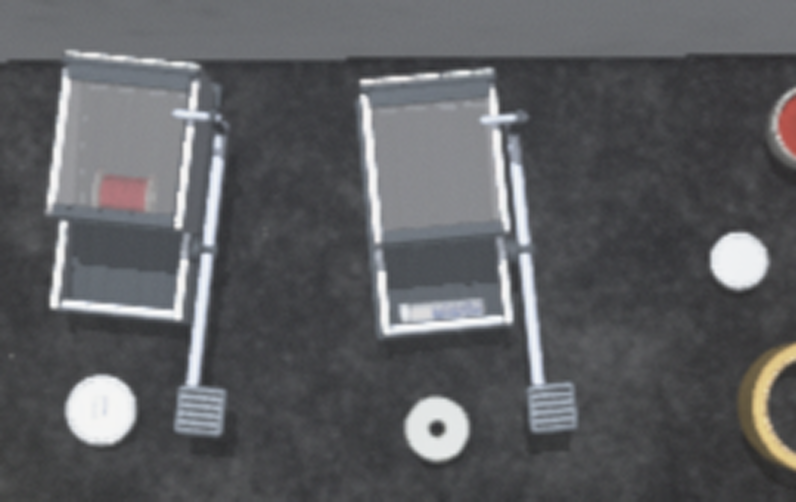

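The picture shows both lids shut and the vial in the trough at crop (442,311). The spool is still behind its gate, and the wire spool and tins are at the same pixels as before.

```bash
python3 -c "from plant import *;print(job_done())"
```

```text
the job is handed in; nothing more can be done
None
```

I pressed the vial dispenser's lever (the middle of the bench) with the shut fingertips and held it down for over a second. I then let it come up at about 15–20 mm/s under the finger, took the hand away and handed the job in at 11.3 s of the 48 s allowed.

- **Lever down:** on the stop, the force rose to 12 N with no further travel. The picture taken while pressing shows the lid up and the vial in the trough.
- **Closing:** the finger still read about 3 N roughly 3 mm before the top, so the lid came down under it. I did not measure the lid's speed directly.
- **End picture from above:** it shows both lids shut, the vial in its trough and the thread spool behind its gate. The wire spool and both tins are where they stood.
- **Hand clear:** the hand is clear of everything, with wrist force near zero.

One check disagreed: in the end picture the detector's box for the round tin landed on the vial dispenser's lid. The tin itself is at its old pixel position in the picture.

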